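Push the sherd slide home and press the clamp lever through the guard window

ROBOT

A 6-joint arm with a two-finger parallel gripper is mounted at the origin on the work surface; the furniture and walls round the work are solid. World frame = base frame: x ahead of the robot, y to its left, z up, the work surface at z = 0. Lengths are in mm, angles in rad, forces in N, time in s.
With the tool pointing down it reaches from about 350 to 875 mm from the base axis. Payload 4.2 kg.
Tool frame: the origin (TCP) lies at the very end of the fingers, on their centre line; the grasp point (between the pads) lies 19 mm behind it; z points along the fingers, y is the line along which they close (so a half turn about z gives the same grasp; the last joint's range is limited). The gripper opens to 85 mm and grips with 20 to 120 N. Pads are 22 mm wide; open, the fingers measure 114 mm over their backs; the gripper's body (76 mm by 85 mm) begins 54 mm behind the grasp point. The pads swing forward as they close: fully open they stand 13 mm farther back than shut.
Start: joints at [1.548, 0.385, 0.008, 0, -1.194, -0.259], TCP at [173.771, 600.336, 231.312] pointing down, gripper open.
Joint ranges: [-3.14, 3.14], [-1.21, 2.06], [-1.07, 1.41], [-3.16, 2.05], [-2.99, -0.16], [-3.1, 3.1]. Speed limits (rad/s): [2.79, 2.79, 3.14, 3.14, 3.14, 3.14].

INTERFACE

Orientations are given as a unit quaternion [x, y, z, w].
In Python, from bench import arm gives the robot as it stands. The module is installed in compiled form; this text tells all that it offers.
- The arm moves only by the tool drive_tool, never from a script. Its argument "targets" is a list of rows, each a list of 5 numbers: the closure, from -1 (fully open) to 1 (shut), then the shift along the tool's x, y, z in mm, then the turn about the tool's z in degrees. In form: [[grip, tx, ty, tz, roll], ...]. A call has 1 to 12 rows; each row is the pose to reach, as a shift and turn from the pose commanded when the call began, along the tool's axes at that moment; what a row does not reach only later rows make up. A row lasts 1/10 s, in which the tool goes at most 50 mm and 8.59 degrees, less where a joint would pass 70% of its speed; a pose out of reach is approached as far as the arm can. A call with a gripper value outside its range is refused whole. The fingers move at their own pace and stop on an object; the grip force is fixed at half the most. Time passes only in rows, so rows that repeat a pose let the fingers close. It gives the time, the measured TCP pose, the force, the opening and the grip force at its end, in the units of the state.
- arm.read_state(): the state, without advancing time (a new reading comes with each control period).
- arm.get_image(name): name is "scene" or "top" or "wrist"; returns the picture (400x640x3 uint8, blue, green, red); there is no depth.
- arm.camera_params(name): a dict with "fov_y" (degrees; the focal length in pixels is half the picture's height over the tangent of half this angle, whatever the lens; pixels are square), "cx", "cy" (the principal point, pixels), "rvec" (rotation vector, rad) and "tvec" (3), from world to camera coordinates, as OpenCV has them; the wrist camera has in their place "tool_from_camera" (4x4, takes a point from camera to tool coordinates, whose origin is the TCP and whose axes are the flange's). Camera axes: x right, y down, z forward; pixel columns grow to the right and rows downward; lengths in mm; the calibration is good to about 2 mm. A picture is of the moment at which its call begins: read the wrist's pose just before it. camera_params takes no time and is no camera call.
- arm.job_done(): hands the job in; it is judged then, once.
The state is a dict: "clock": time; "joints": joint angles; "joint_vel": joint speeds; "joint_efforts": joint torques, N m; "position": TCP position; "ee_rot": TCP orientation; "contact_force": force on the tool from outside, world axes, zero at the start; "wrist_torque": the same for the moment, N m; "gripper_width": finger opening in mm; "grasp_force": force on a finger pad.
Only numpy, scipy, OpenCV 4.12 (cv2) and the standard library are available. Lean on these libraries where they do the work, as an engineer would, in place of code of your own. Each camera call takes 0.05 s, during which the arm holds its last target. There are 200 camera calls.

TASK

Push the slide of the small bench press fully home by its upright push plate, so that the glued glass sherd lying on it goes under the guard; then reach down through the window in the guard's top and press the lever's paddle fully down to its stop, without touching the guard. Only push and press with the fingers: do not touch or lift the sherd, leave the vial, the stone and the cup where they stand, and draw back clear at the end.

Things in the scene. Friction and masses are not known exactly. Their poses are not given: they have to be found in the camera images.
- press: The fixed grey bench press. Its origin is on the table under the middle of the guard; its z is up. Its +y is the direction in which the slide is pushed home; its x points from the paddle to the lever's hinge. The 12 mm thick base plate reaches 105 mm either way in x, and from -270 to +90 mm in y.
- guard: The fixed grey sheet-metal hood over the lever, same frame as the press: x from -97 to +103 mm, y from -70 to +70 mm, its flat top 4 mm thick with the upper face 92 mm above the table; open on both y sides. Nothing of the robot may touch it.
- window (a point): Centre of the rectangular window in the guard's top, at the level of the upper face (92 mm above the table). The opening is 80 mm along the press's x and 90 mm along its y; the axes are those of the press.
- push_face (a point): Centre of the outer (-y) face of the upright aluminium push plate on the slide: a plate 80 mm along x, 8 mm thick, with this point 50 mm above the table, the plate's upper edge at 67 mm. Axes as the press; push it along the press's +y. It stands 162 mm outside the guard's -y side at the start, 62 mm when home.
- nest (a point): Middle of the slide's nest floor, 21 mm above the table: 66 by 74 mm inside, with a rim 5 mm high; it holds the sherd.
- paddle (a point): Centre of the upper face of the lever's dark steel paddle, 44 mm along y and 36 mm along x, below the middle of the window; about 82 mm above the table when up, 53 mm when fully down. The lever's hinge lies 125 mm from it toward the press's +x, 49 mm above the table.
- slide (a joint): Travel of the slide in m: 0 pulled out (as at the start), 0.100 fully home against its stop. Friction about 2.5 N; it stays where it is left.
- lever (a joint): Angle of the lever in rad: 0 is up, 0.24 is fully down against its stop (level). It starts between 0 and 0.05. Pressing the paddle takes about 4 N; the lever stays where it is left.
- sherd: A loose domed piece of cream-coloured glass, 61 by 54 by 14 mm, lying in the nest; origin at the centre of its underside. It rides along with the slide.
- vial: Loose brown glass vial with a white cap, 38 mm in diameter and 67 mm high, standing by the press; origin at the centre of its underside. A bystander.
- stone: Loose spiky brown stone, 34 by 47 by 32 mm, lying by the press; origin at the centre of its underside. A bystander.
- cup: Small dark three-footed cup, 57 mm in diameter and 31 mm high, standing by the press; origin at the centre of its underside. A bystander.
Things that resemble listed ones, but are neither listed nor needed, are in the scene too. What is shaped like the sherd but pink or purple is not meant.

How it is judged (in metres and radians):
On the way, in this order (a step that is already met when the one before it is completed fails the run):
1. the slide is pushed fully home (at least 94 of 100 mm) (value of joint slide above 0.094 m), for 0.2 s.
2. then the lever is pressed fully down (at least 0.215 of 0.24 rad) (value of joint lever above 0.215 rad), for 0.2 s.
At the end, for the whole second after the job is handed in: The slide is home (at least 94 of 100 mm), the lever is down (at least 0.215 of 0.24 rad), the sherd lies in its nest (within 15 mm of its middle, not raised), and the vial, stone and cup are within 15 mm of where they stood (value of joint slide above 0.094 m and value of joint lever above 0.215 rad and horizontal distance between sherd and nest below 0.015 m and z of sherd in the frame of nest below 0.008 m and distance of each of vial, stone, cup from where it was at the start of the episode below 0.015 m); the robot touches nothing.
It fails at once if the robot touches the guard (over 1 N) (contact force between any of the fingers, the arm and guard above 1 N).
It fails at once if the robot touches the sherd (over 1 N) (contact force between any of the fingers, the arm and sherd above 1 N).
It fails at once if the sherd is lifted 15 mm off its nest (z of sherd in the frame of nest above 0.015 m).
It fails at once if the lever is pressed before the slide is home (value of joint lever above 0.12 rad and value of joint slide below 0.09 m).
It fails at once if the vial, stone or cup is moved by more than 15 mm, lifted or tipped (distance of any of vial, stone, cup from where it was at the start of the episode above 0.015 m or angle between any of vial, stone, cup's own z axis and vertical above 0.4 rad).
It also fails if it takes over 43 s, if anything falls off the work surface, if the arm or the gripper's body presses on something with over 40 N, if the wrist force passes 120 N, or if a joint passes its speed limit or range.

## Working session

There is one attempt and no reset: what is moved stays moved. The work goes in short steps, Python scripts to look and compute and a tool call to move; the robot and the scene stay as the last step left them, time stands still between calls to the robot, and variables do not carry over. Pictures are saved under pics/ and viewed, at most 10 in all, crops included, and the job is handed in when it is done.

Besides the shell and the picture viewer there is one more tool, called after ">>>" in YAML: its name, and indented under it one key for each argument. drive_tool: Moves the arm, as the interface text tells. Its arguments: {"type":"object","properties":{"targets":{"type":"array","items":{"type":"array","items":{"type":"number"}}}},"required":["targets"]}

```bash
mkdir -p pics; python3 - <<'E'
from bench import arm
import cv2
for n in("scene","top"):
    p=arm.camera_params(n); print(n,p)
    cv2.imwrite(f"pics/{n}0.png",arm.get_image(n))
print(arm.camera_params("wrist"));s=arm.read_state();print(s)
E
```

```text
scene {'fov_y': 42.655784982895156, 'cx': 318.6322246201885, 'cy': 200.41552556009722, 'rvec': array([ 0.95460063, -2.4868799 ,  1.0488531 ]), 'tvec': array([421.82289958, 313.62996316, 863.44741655])}
top {'fov_y': 53.207812685676025, 'cx': 326.6226271169977, 'cy': 196.69275121079383, 'rvec': array([ 2.20032239, -2.18791704,  0.11010496]), 'tvec': array([ 10.85825596, 550.39030067, 909.32092269])}
{'fov_y': 67.83148795157382, 'cx': 314.1591158968862, 'cy': 199.98678096321558, 'tool_from_camera': array([[ 7.89030657e-04, -9.47668962e-01, -3.19253685e-01,
         8.25790448e+01],
       [ 9.99999689e-01,  7.49774581e-04,  2.45861883e-04,
        -2.09393252e-01],
       [ 6.37262213e-06, -3.19253780e-01,  9.47669259e-01,
        -1.43542734e+02],
       [ 0.00000000e+00,  0.00000000e+00,  0.00000000e+00,
         1.00000000e+00]])}
{'clock': 0.1, 'joints': array([ 1.54759944e+00,  3.85499743e-01,  6.76505091e-03, -4.19072518e-04,
       -1.19401879e+00, -2.58590047e-01]), 'joint_vel': array([ 0.0001595 , -0.00370945,  0.00218288,  0.00349149,  0.00159393,
        0.00062098]), 'joint_efforts': array([-4.80003382e-04, -3.93316376e+01,  1.88929617e+01,  4.19801608e+00,
       -2.60245717e-03,  4.91454855e-06]), 'position': array([173.64409539, 599.84970582, 230.3222235 ]), 'ee_rot': array([ 9.90079575e-01, -1.40504234e-01, -7.85061470e-05,  9.94675434e-04]), 'contact_force': array([0.8195817 , 0.43386301, 0.81165903]), 'wrist_torque': array([-0.03206858, -0.0022738 , -0.01671415]), 'grasp_force': 0.0, 'gripper_width': 85.15900234415643}
```

View pics/top0.png

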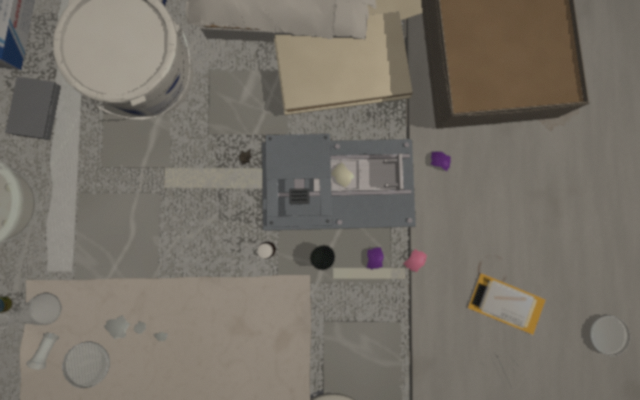

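View pics/scene0.png

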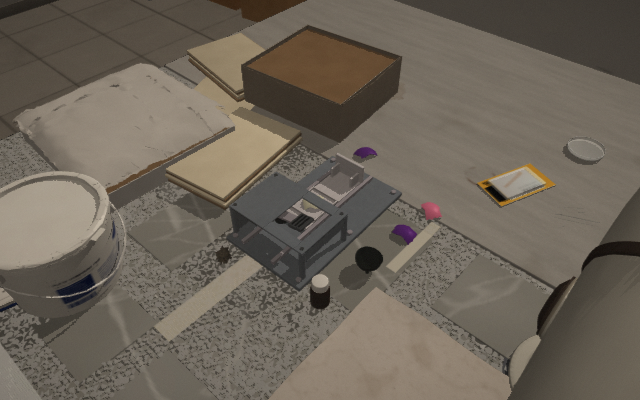

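The top view shows the press at cols 263–414, rows 135–229, with the guard at left and the push plate near col 402. The window and paddle are near (299,195), so press +y points image-left and +x image-up. I'll zoom in to get the corners.

```bash
cat > h.py <<'E'
from bench import arm
import cv2, numpy as np
from scipy.spatial.transform import Rotation as R
def cam(n):
    p=arm.camera_params(n); f=200/np.tan(np.radians(p["fov_y"])/2)
    K=np.array([[f,0,p["cx"]],[0,f,p["cy"]],[0,0,1.]])
    if n=="wrist":
        s=arm.read_state(); T=np.eye(4);T[:3,:3]=R.from_quat(s["ee_rot"]).as_matrix();T[:3,3]=s["position"]
        M=np.linalg.inv(T@p["tool_from_camera"]); return K,M[:3,:3],M[:3,3]
    return K,cv2.Rodrigues(p["rvec"])[0],np.asarray(p["tvec"],float)
def ray(c,uv,z):
    K,Rm,t=c; d=Rm.T@np.linalg.solve(K,[uv[0],uv[1],1.]); o=-Rm.T@t
    return o+d*(z-o[2])/d[2]
def proj(c,P):
    K,Rm,t=c; q=(K@(Rm@np.asarray(P,float).T+t[:,None])).T; return q[:,:2]/q[:,2:]
E
python3 - <<'E'
from h import *
c=cam("top")
for n,uv,z in [("baseTR",(412,140),12),("baseBR",(414,228),12),("guardTL",(263,136),92),("guardTR",(330,135),92),("vialcap",(265,250),67),("cup",(322,257),31),("stone",(245,157),20),("paddle",(299,196),82),("sherd",(344,175),30)]: print(n,ray(c,uv,z).round())
im=cv2.imread("pics/top0.png")
cv2.imwrite("pics/topc.png",cv2.resize(im[122:242,255:420],None,fx=4.8,fy=4.8,interpolation=cv2.INTER_CUBIC))
E
```

```text
baseTR [ 688. -190.   12.]
baseBR [ 479. -192.   12.]
guardTL [676. 154.  92.]
guardTR [680.   9.  92.]
vialcap [429. 149.  67.]
cup [412.  24.  31.]
stone [642. 205.  20.]
paddle [547.  75.  82.]
sherd [600. -26.  30.]
```

View pics/topc.png

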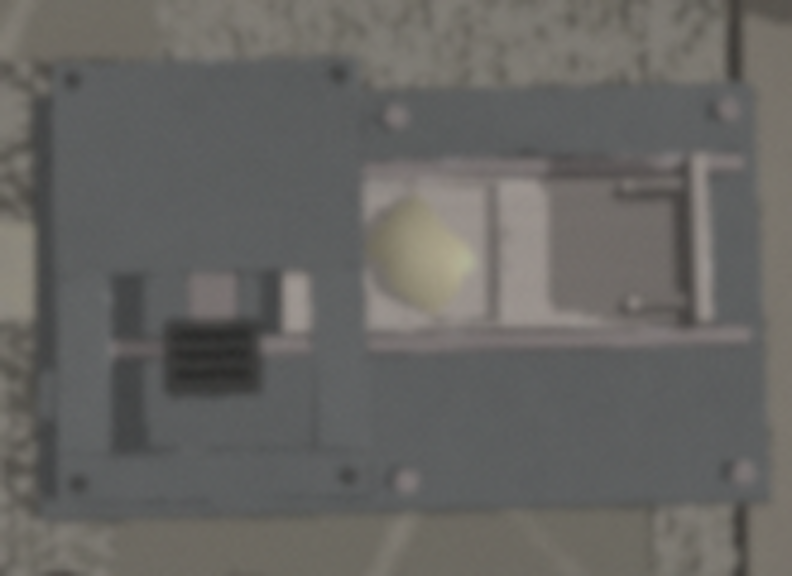

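The crop shows the guard's top edge from (52,62) to (357,58), the window corners at (112,270), (310,270), (112,452) and (316,450), the base's right corners at (750,85) and (768,500), and the push plate's top edge at x≈710, y 155–322. I'll fit the press pose from these.

```bash
python3 - <<'E'
from h import *
from scipy.optimize import least_squares
c=cam("top"); U=lambda p:np.array([255+(p[0]+.5)/4.8-.5,122+(p[1]+.5)/4.8-.5])
P=np.array([(103,70,92),(103,-70,92),(105,-270,12),(-105,-270,12)],float); q=np.array([U(p) for p in[(52,62),(357,58),(750,85),(768,500)]])
W=lambda v,P:np.c_[P[:,:2]@np.array([[np.cos(v[2]),np.sin(v[2])],[-np.sin(v[2]),np.cos(v[2])]])+v[:2],P[:,2]]
r=least_squares(lambda v:(proj(c,W(v,P))-q).ravel(),[580,80,0.]);v=r.x;print(v,r.fun.round(2))
L=lambda w:np.array([[np.cos(v[2]),np.sin(v[2])],[-np.sin(v[2]),np.cos(v[2])]])@(w[:2]-v[:2])
for n,p,z in[("wTL",(112,270),92),("wTR",(310,270),92),("wBL",(112,452),92),("wBR",(316,450),92),("pad1",(165,320),82),("pad2",(260,395),82),("pl1",(710,155),67),("pl2",(712,322),67),("sherd",(420,252),28)]:
    w=ray(c,U(p),z);print(n,w.round(1),L(w).round(1))
s=arm.read_state();print(R.from_quat(s["ee_rot"]).as_matrix().round(3),s["position"])
E
```

```text
[5.78364086e+02 7.82376293e+01 2.95782216e-02] [-1.04 -0.04 -0.05 -0.42  0.65 -0.6   0.55  1.03]
wTL [584.8 120.7  92. ] [ 7.7 42.2]
wTR [585.5  31.9  92. ] [  5.8 -46.5]
wBL [503.3 119.5  92. ] [-73.8  43.5]
wBR [504.7  28.7  92. ] [-75.1 -47.3]
pad1 [563.5  97.4  82. ] [-14.3  19.6]
pad2 [529.7  54.1  82. ] [-49.3 -22.7]
pl1 [ 644.1 -154.7   67. ] [  58.9 -234.7]
pl2 [ 565.8 -154.8   67. ] [ -19.5 -232.6]
sherd [602.6 -21.6  28. ] [  21.3 -100.5]
[[ 0.961 -0.278 -0.   ]
 [-0.278 -0.961 -0.002]
 [ 0.     0.002 -1.   ]] [173.64409539 599.84970582 230.3222235 ]
```

>>> drive_tool:
  targets:
    - [1, 637, 649, 60, -18]
    - [1, 637, 649, 60, -18]
    - [1, 637, 649, 60, -18]
    - [1, 637, 649, 60, -18]
    - [1, 637, 649, 60, -18]
    - [1, 637, 649, 60, -18]
    - [1, 637, 649, 60, -18]
    - [1, 637, 649, 60, -18]
    - [1, 637, 649, 60, -18]
    - [1, 637, 649, 60, -18]
    - [1, 637, 649, 60, -18]
    - [1, 637, 649, 60, -18]

```text
clock: 1.3
position: [458.2, 71.3, 191.7]
ee_rot: [1.0, 0.016, 0.0, -0.0]
contact_force: [0.4, 0.9, -0.1]
gripper_width: 0.4
grasp_force: 0.0
```

>>> drive_tool:
  targets:
    - [1, 139, 276, 35, 0]
    - [1, 139, 276, 35, 0]
    - [1, 139, 276, 35, 0]
    - [1, 139, 276, 35, 0]
    - [1, 139, 276, 35, 0]
    - [1, 139, 276, 35, 0]
    - [1, 139, 276, 35, 0]
    - [1, 139, 276, 35, 0]
    - [1, 139, 276, 35, 0]
    - [1, 139, 276, 35, 0]

```text
clock: 2.3
position: [605.2, -196.6, 157.3]
ee_rot: [1.0, 0.017, 0.0, -0.0]
contact_force: [0.7, 0.3, -0.2]
gripper_width: 0.1
grasp_force: 0.0
```

```bash
python3 - <<'E'
from h import *
s=arm.read_state();print(s["position"],s["joints"].round(2),s["contact_force"])
cv2.imwrite("pics/w1.png",arm.get_image("wrist")); c=cam("wrist"); print(proj(c,[(605,-155,67),(566,-155,67),(644,-154,67)]).round())
E
```

```text
[ 605.17801706 -196.635177    157.28807249] [-0.06  0.46 -0.07 -0.   -1.05  1.67] [ 0.72045166  0.28522145 -0.18007588]
[[264. 203.]
 [265. 245.]
 [262. 156.]]
```

View pics/w1.png

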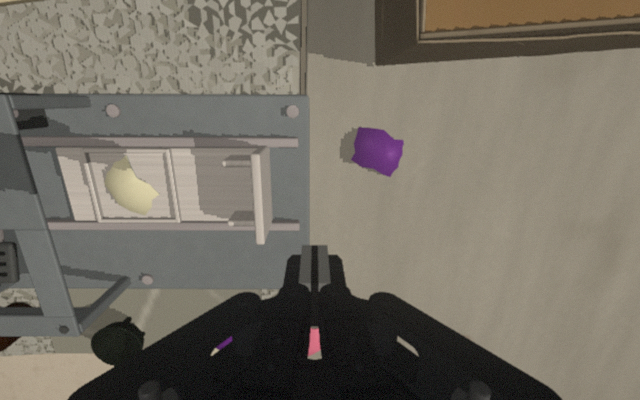

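The wrist view shows the push plate's outer upper edge at col ≈270, rows 147–243. That is within about 5 mm of prediction, so the face is near y≈-160. The path down is clear, so I'll descend outside the plate.

>>> drive_tool:
  targets:
    - [1, 3, 6, 40, 0]
    - [1, 3, 6, 80, 0]
    - [1, 3, 6, 114, 0]
    - [1, 3, 6, 114, 0]
    - [1, 3, 6, 114, 0]
    - [1, 3, 6, 114, 0]
    - [1, 3, 6, 114, 0]

```text
clock: 3.05
position: [610.4, -203.9, 45.5]
ee_rot: [1.0, 0.017, 0.002, 0.0]
contact_force: [-0.6, 0.4, -0.0]
gripper_width: 0.1
grasp_force: 0.0
```

>>> drive_tool:
  targets:
    - [1, 0, -10, 0, 0]
    - [1, 0, -20, 0, 0]
    - [1, 0, -27, 0, 0]
    - [1, 0, -34, 0, 0]
    - [1, 0, -42, 0, 0]
    - [1, 0, -50, 0, 0]
    - [1, 0, -58, 0, 0]
    - [1, 0, -66, 0, 0]
    - [1, 0, -74, 0, 0]
    - [1, 0, -82, 0, 0]
    - [1, 0, -90, 0, 0]
    - [1, 0, -90, 0, 0]

```text
clock: 4.25
position: [605.8, -112.5, 42.7]
ee_rot: [1.0, 0.017, -0.0, -0.0]
contact_force: [-0.8, 0.2, 0.8]
gripper_width: 0.3
grasp_force: 0.0
```

>>> drive_tool:
  targets:
    - [1, 0, -6, 0, 0]
    - [1, 0, -12, 0, 0]
    - [1, 0, -18, 0, 0]
    - [1, 0, -24, 0, 0]

```text
clock: 4.65
position: [605.0, -89.7, 42.7]
ee_rot: [1.0, 0.016, -0.0, 0.0]
contact_force: [0.7, -3.2, -0.7]
gripper_width: 0.1
grasp_force: 1.5
```

```bash
python3 - <<'E'
from h import *
s=arm.read_state();print(s["position"],s["contact_force"])
a=arm.get_image("wrist");b=arm.get_image("top")
cv2.imwrite("pics/a2.png",np.vstack([a[:250],cv2.resize(b[122:242,235:435],(640,384))[:340]]))
E
```

```text
[604.99103792 -89.73435571  42.65178785] [ 0.70698494 -3.18139365 -0.71760549]
```

View pics/a2.png

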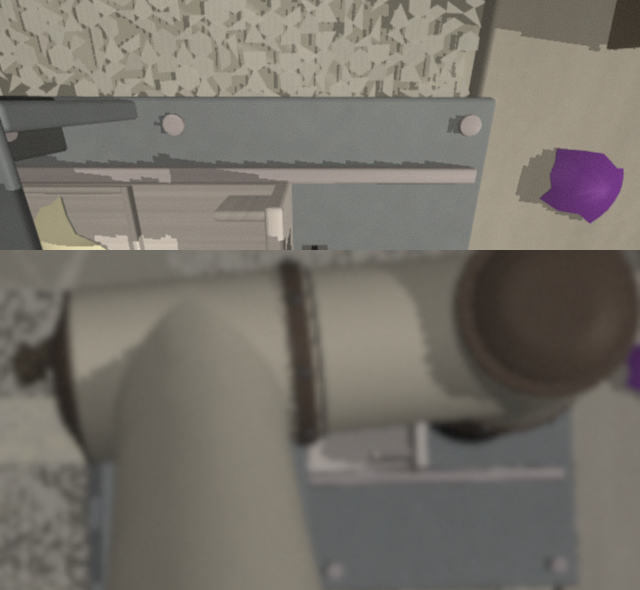

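Contact is steady at about 3 N. The plate's edge is at (290,185) in the wrist view and the sherd is going under the guard. I'll push on to the stop.

>>> drive_tool:
  targets:
    - [1, 0, -4, 0, 0]
    - [1, 0, -8, 0, 0]
    - [1, 0, -12, 0, 0]
    - [1, 0, -15, 0, 0]

```text
clock: 5.15
position: [604.6, -74.8, 42.7]
ee_rot: [1.0, 0.016, -0.0, 0.0]
contact_force: [0.4, -3.4, -1.1]
gripper_width: 0.3
grasp_force: 1.4
```

>>> drive_tool:
  targets:
    - [1, 0, -3, 0, 0]
    - [1, 0, -6, 0, 0]
    - [1, 0, -8, 0, 0]

```text
clock: 5.45
position: [604.3, -66.8, 42.7]
ee_rot: [1.0, 0.016, -0.0, 0.0]
contact_force: [0.6, -5.1, -2.2]
gripper_width: -0.5
grasp_force: 3.6
```

>>> drive_tool:
  targets:
    - [1, 0, -3, 0, 0]
    - [1, 0, -6, 0, 0]
    - [1, 0, -6, 0, 0]

```text
clock: 5.75
position: [604.2, -66.4, 42.8]
ee_rot: [1.0, 0.016, -0.001, 0.003]
contact_force: [4.5, -24.0, -4.8]
gripper_width: 0.2
grasp_force: 12.0
```

The arm stopped at y≈-66.5 with 24 N, so the slide is at its stop. I'll hold briefly, then back off and rise.

>>> drive_tool:
  targets:
    - [1, 0, -6, 0, 0]
    - [1, 0, -6, 0, 0]
    - [1, 0, 10, 0, 0]
    - [1, 0, 40, 0, 0]
    - [1, 0, 40, -40, 0]
    - [1, 0, 40, -90, 0]
    - [1, 0, 40, -130, 0]
    - [1, 0, 40, -130, 0]
    - [1, 0, 40, -130, 0]

```text
clock: 6.65
position: [606.0, -100.2, 174.3]
ee_rot: [1.0, 0.016, 0.002, -0.001]
contact_force: [-0.8, -0.2, -1.3]
gripper_width: 0.0
grasp_force: 0.0
```

```bash
python3 - <<'E'
from h import *
s=arm.read_state();print(s["position"],s["contact_force"])
a=arm.get_image("wrist");c=cam("wrist")
cv2.imwrite("pics/w3.png",a); print(proj(c,[(545,75,92),(604,-58,67)]).round())
E
```

```text
[ 605.95475999 -100.21611338  174.26605558] [-0.77854432 -0.24178348 -1.28026008]
[[109. 267.]
 [266. 198.]]
```

View pics/w3.png

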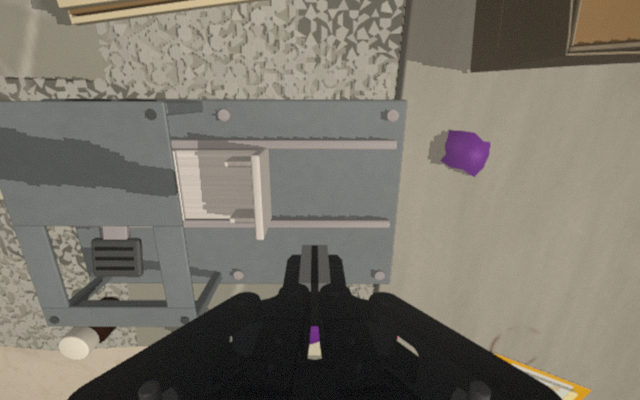

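The slide is home, with the plate at col ~265. The window corners are at about (46,227), (161,227), (167,306) and (67,306), and the paddle spans (93–143, 238–276). I'll measure the window a second time from here.

```bash
python3 - <<'E'
from h import *
c=cam("wrist");s=arm.read_state();T=R.from_quat(s["ee_rot"]).as_matrix()
for n,L,z in(("win",[(46,227),(161,227),(167,306),(67,306)],92),("pad",[(93,238),(142,238),(143,276),(97,276)],82)):
    w=np.array([ray(c,p,z) for p in L]);m=w.mean(0);print(n,w.round(),m.round(1),(T.T@(m-s["position"])).round(1))
E
```

```text
win [[581. 119.  92.]
 [585.  25.  92.]
 [507.  30.  92.]
 [504. 120.  92.]] [544.   73.5  92. ] [ -55.3 -175.6   80.8]
pad [[568.  91.  82.]
 [569.  48.  82.]
 [531.  53.  82.]
 [529.  95.  82.]] [549.1  71.7  82. ] [ -50.3 -173.7   90.8]
```

Both views agree that the window centre is near (545,74). I'll move above it.

>>> drive_tool:
  targets:
    - [1, -54, -175, 0, 0]
    - [1, -54, -175, 0, 0]
    - [1, -54, -175, 0, 0]
    - [1, -54, -175, 0, 0]
    - [1, -54, -175, 0, 0]
    - [1, -54, -175, 30, 0]
    - [1, -54, -175, 50, 0]
    - [1, -54, -175, 60, 0]
    - [1, -54, -175, 60, 0]

```text
clock: 7.6
position: [544.6, 71.4, 110.5]
ee_rot: [1.0, 0.016, -0.002, 0.001]
contact_force: [-0.3, -0.2, 0.0]
gripper_width: 0.1
grasp_force: 0.0
```

```bash
python3 - <<'E'
from h import *
s=arm.read_state();print(s["position"],s["contact_force"])
a=arm.get_image("wrist");b=arm.get_image("scene")
cv2.imwrite("pics/a4.png",np.vstack([a[:270],cv2.resize(b[140:300,200:440],(640,427))[:320]]))
E
```

```text
[544.60607352  71.35064733 110.46497516] [-0.29810124 -0.15261669  0.04164084]
```

View pics/a4.png

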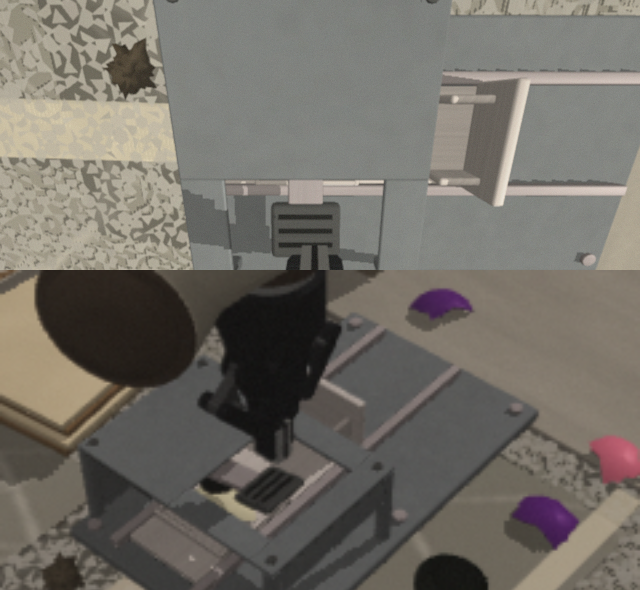

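The fingers stand over the paddle inside the window. Before descending I'll check the finger and knuckle profile against the window.

```bash
python3 - <<'E'
from h import *
p=arm.camera_params("wrist");K=cam("wrist")[0];M=np.linalg.inv(p["tool_from_camera"])
for z in(0,-20,-30,-40,-50,-60,-70):
    q=proj((K,M[:3,:3],M[:3,3]),[(11,0,z),(11,30,z),(0,0,z)]).round();print(z,q.tolist())
c=cam("wrist");print([ray(c,p,81).round().tolist() for p in[(273,203),(339,203),(340,255)]])
E
```

```text
0 [[314.0, 241.0], [370.0, 241.0], [314.0, 259.0]]
-20 [[314.0, 260.0], [378.0, 260.0], [314.0, 281.0]]
-30 [[314.0, 272.0], [383.0, 272.0], [314.0, 293.0]]
-40 [[314.0, 286.0], [388.0, 286.0], [314.0, 308.0]]
-50 [[314.0, 301.0], [394.0, 301.0], [314.0, 325.0]]
-60 [[314.0, 320.0], [402.0, 320.0], [314.0, 346.0]]
-70 [[314.0, 343.0], [411.0, 343.0], [314.0, 370.0]]
[[567.0, 98.0, 81.0], [568.0, 57.0, 81.0], [532.0, 54.0, 81.0]]
```

There is about 20 mm of clearance each side at guard level. Pressing down.

>>> drive_tool:
  targets:
    - [1, 1, -3, 10, 0]
    - [1, 1, -3, 20, 0]
    - [1, 1, -3, 26, 0]
    - [1, 1, -3, 31, 0]
    - [1, 1, -3, 36, 0]
    - [1, 1, -3, 40, 0]
    - [1, 1, -3, 44, 0]
    - [1, 1, -3, 48, 0]
    - [1, 1, -3, 51, 0]
    - [1, 1, -3, 53, 0]

```text
clock: 8.7
position: [546.4, 75.1, 59.4]
ee_rot: [1.0, 0.016, -0.0, 0.0]
contact_force: [-3.3, -0.4, 4.8]
gripper_width: 0.2
grasp_force: 2.0
```

>>> drive_tool:
  targets:
    - [1, 0, 0, 3, 0]
    - [1, 0, 0, 6, 0]
    - [1, 0, 0, 8, 0]
    - [1, 0, 0, 8, 0]

```text
clock: 9.1
position: [546.6, 75.1, 52.9]
ee_rot: [1.0, 0.016, -0.0, 0.0]
contact_force: [-5.7, -0.0, 12.5]
gripper_width: -0.3
grasp_force: 6.0
```

>>> drive_tool:
  targets:
    - [1, 0, 0, 2, 0]
    - [1, 0, 0, 3, 0]
    - [1, 0, 0, 3, 0]
    - [1, 0, 0, 3, 0]

```text
clock: 9.5
position: [546.7, 75.1, 52.6]
ee_rot: [1.0, 0.017, 0.0, 0.0]
contact_force: [-11.1, -0.1, 28.4]
gripper_width: -0.3
grasp_force: 13.9
```

The lever is at its stop: 28 N with no further travel, at z≈52.6. Now straight up and clear.

>>> drive_tool:
  targets:
    - [1, 0, 0, -10, 0]
    - [1, 0, 0, -30, 0]
    - [1, 0, 0, -60, 0]
    - [1, 0, 0, -100, 0]
    - [1, 0, 0, -140, 0]
    - [1, 0, 60, -160, 0]
    - [1, 0, 110, -160, 0]
    - [1, 0, 110, -160, 0]
    - [1, 0, 110, -160, 0]

```text
clock: 10.4
position: [550.9, -36.4, 208.5]
ee_rot: [1.0, 0.014, 0.001, -0.0]
contact_force: [-0.3, 1.4, -0.2]
gripper_width: -0.2
grasp_force: 0.0
```

```bash
python3 - <<'E'
from h import *
s=arm.read_state();print(s["position"],s["contact_force"])
a=arm.get_image("wrist");b=arm.get_image("scene")
cv2.imwrite("pics/a5.png",np.vstack([a[:300],cv2.resize(b[140:300,200:440],(640,427))[:290]]))
E
```

```text
[550.87779272 -36.38439542 208.52542942] [-0.34547147  1.40906177 -0.17238072]
```

View pics/a5.png

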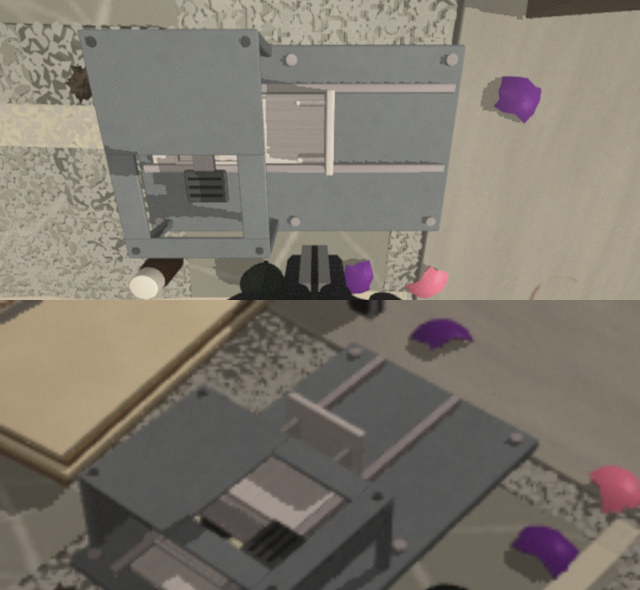

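The slide is home, the paddle at (206,186) in the wrist view sits low, the bystanders are in place, and the arm is clear.

```bash
python3 -c "
from bench import arm
print(arm.job_done())"
```

```text
the job is handed in; nothing more can be done
None
```

I handed the job in at about 10.5 s: the slide is against its stop, the lever is pressed to its stop, the bystanders look unmoved and the arm is drawn back clear; the hand-in call returned no verdict.

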